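# Open the sieve shaker clamp and hold it up, with a tin ready on the balance

## Robot

A 7-joint arm with a two-finger parallel gripper is mounted at the origin on the work surface. World frame = base frame: x ahead of the robot, y to its left, z up, the work surface at z = 0. Lengths are in m, angles in rad, forces in N, time in s.
With the tool pointing down it reaches from about 0.425 to 0.925 m from the base axis. Payload 6.8 kg.
Tool frame: the origin (TCP) lies midway between the tips of the shut fingers; the grasp point (between the pads) lies 19 mm behind it; z points along the fingers, x is the direction in which the jaws open and shut, and the axes are right-handed (so a half turn about z gives the same grasp; the last joint's range is limited). The gripper opens to 85 mm and grips with 20 to 120 N. Pads are 22 mm wide; open, the fingers measure 114 mm over their backs; the gripper's body (76 mm by 85 mm) begins 54 mm behind the grasp point. The pads swing forward as they close: fully open they stand 13 mm farther back than shut.
Start: joints at [-1.415, 0.477, 0.022, 1.555, -0.011, 1.109, -0.083], TCP at [0.176, 0.652, 0.231] pointing down, gripper open.
Joint ranges: [-2.96, 2.96], [-0.34, 2.1], [-1.41, 1.46], [0.24, 2.44], [-1.37, 4.51], [0.17, 1.92], [-2.96, 2.96]. Speed limits (rad/s): [2.39, 2.39, 3.14, 3.14, 3.14, 3.14, 3.14].

## Interface

Orientations are given as a unit quaternion [w, x, y, z].
In Python, from station import bot, imaging, nets gives the robot as it stands. The module is installed in compiled form; this text tells all that it offers.
- The arm moves only by the tool apply_moves, never from a script. Its argument "moves" is text: rows parted by semicolons, each of 7 numbers parted by spaces: the gripper command: -1 is fully open, 1 is shut, values between are in proportion, then the shift along the tool's x, y, z normalised to -1 to 1, where 1 is 120 mm, then the turn, a rotation vector about the tool's x, y, z normalised to -1 to 1, where 1 is 4 degrees. In form: hand dx dy dz rx ry rz; .... A call has 1 to 12 rows; each row shifts and turns the commanded pose from where the row before left it, along the tool's axes as they then stand; what a row does not reach is not made up. A row lasts 1/12 s, in which the tool goes at most 41.7 mm and 7.16 degrees, less where a joint would pass 70% of its speed; a pose out of reach is approached as far as the arm can. A call with a number of a shift or a turn outside -1 to 1 is refused whole. A call with a gripper value outside its range is refused whole. The fingers move at their own pace and stop on an object; "force" is the grip in N (left out, the last holds). Time passes only in rows, so rows that do not move let the fingers close. It gives the time, the measured TCP pose, the force and the opening at its end, in the units of the state.
- bot.get_obs(): the state, without advancing time (a new reading comes with each control period).
- imaging.read_camera(name): name is "side" or "top" or "wrist"; returns a dict with "image" (480x640x3 uint8, red, green, blue), "fx", "fy", "cx", "cy" (pixels), "view" (4x4, takes a point from world to camera coordinates); the wrist camera has in their place "mount" (4x4, takes a point from camera to tool coordinates, whose origin is the TCP and whose axes are the tool frame's). Camera axes: x right, y down, z forward; pixel columns grow to the right and rows downward; lengths in m; the calibration is good to about 2 mm. A picture is of the moment at which its call begins: read the wrist's pose just before it. There is no depth.
- bot.hand_in(): hands the job in, once; it reports no verdict.
Trained networks look in a picture, given as the dict that the camera call returned (one of the last four; its "shot" number tells which), for a name from the list of things; names that differ only in an ending like _2 or _b are one class to them, and where a whole thing is asked for, a point or a joint stands for the part that bears it (a point fixed in the world has none). Each returns a list of dicts, best first, with "score" (0 to 1); they miss things now and then, are a little off and sometimes report something else, mostly with a low value. They report only what shows in the picture. A call takes as long as a camera call. They do not tell look-alikes from the thing itself.
- nets.spot_in(picture, name): "rect" ([left, top, right, bottom] in pixels, round what is visible of it).
- nets.outline_of(picture, name): "region" (480x640 bool, what is visible of it) and "rect" ([left, top, right, bottom] in pixels, round what is visible of it).
- nets.spot_point(picture, name): "location" ([column, row] in pixels: a listed point, or the origin of a listed thing).
The state is a dict: "t": time; "q": joint angles; "joint_vel": joint speeds; "joint_torque": joint torques, N m; "eef_pos": TCP position; "tool_rot": TCP orientation; "contact_force": force on the tool from outside, world axes, zero at the start; "torque": the same for the moment, N m; "gripper_width": opening from 0.0 (shut) to 1.0 (fully open).
Only numpy, scipy, OpenCV 4.12 (cv2) and the standard library are available. Lean on these libraries where they do the work, as an engineer would, in place of code of your own. Each camera call takes 0.05 s, during which the arm holds its last target.

## Task

The sieving run is finished and the fractions are about to be weighed: stand the empty open tin upright in the middle of the balance pan and let go of it. Then pull the red latch tab of the sieve shaker sideways against its spring, lift the nose of the clamp bar off its ball and finish while still gripping the tab and holding the bar up, the nose about 8 cm above where it rested, so that a colleague can slide the sieve stack out. Leave the sieve stack and everything else on the bench where it is.

Things in the scene. Friction and masses are not known exactly. Their poses are not given: they have to be found in the camera images.
- tin_mid (a point): Centre (19 mm above the underside) of the empty open aluminium tin: round, 52 mm outer diameter, 38 mm high, 2 mm wall, about 60 g, loose, standing on the bench in front of the balance. It has no lid, unlike the filled tins. z axis up.
- pan_top (a point): Centre of the upper face of the balance's round steel pan: 80 mm diameter, flat, fixed, 75 mm above the bench. The white balance is a fixed box 210 mm (x) by 190 mm (y) by 50 mm high, its sloped display rising to 70 mm along the robot-side (-x) edge; the pan centre is 20 mm from the box's middle towards +x. Axes of the balance, z up.
- latch_tab (a point): Grip point on the red upright finger tab of the clamp latch. Tab: 12 mm thick (y), 26 mm long (x), standing 47 mm clear above the roof of the bar's nose; this point is 22 mm below its top, 25 mm above that roof, nothing beside it. +y is the pull direction, away from the bar; the tab is 42 mm beside the bar's middle line. Moves and tilts with bar and latch.
- latch (a joint): Latch travel in m along the tab's +y: 0 closed (held by a spring), 0.014 fully pulled (hard stop). Its plate hooks under the shoulder of the ball, so the bar cannot rise until it is pulled about 0.007 or more. Pull needed: about 4 N to start, 12 N at the stop. Let go, it springs back.
- clamp_bar (a joint): Angle of the clamp bar in rad: 0 lying closed with its nose on the ball, growing as the nose rises, up to 1.3. The bar weighs about 0.4 kg (about 2.5 N to lift at the nose) and falls shut when let go.
- clamp_hinge (a point): Middle of the clamp bar's hinge pin on the fixed shaker, at the far end of the bar, 181 mm above the bench. Axes of the shaker, z up: the closed bar runs from here along -x (the ball is 210 mm away); y is the hinge line and the latch's pull direction. The closed tab's grip point is at x -210, y +42, z +49 mm from here.
- bar_nose (a point): Middle of the top of the clamp bar's nose (the 52 mm wide, 60 mm long coupler housing), straight above the ball: 210 mm from the hinge, 205 mm above the bench when closed.
- shaker: The blue sieve shaker, fixed on the bench: base 260 mm (x) by 200 mm (y) by 81 mm high, with a ball-headed post at x -105 mm and the hinge post at x +105 mm; origin under its centre, z up.
- stack_mid (a point): Centre of the nested sieve stack (pan, two brass sieves, cover): 105 mm diameter, 80 mm high, loose on the shaker's deck under the clamp bar. To be left alone.
- lidded_tin_a: Filled tin with a dark lid, 55 mm diameter, 40 mm high, loose, near the empty tin; origin at the centre of its underside. To be left alone.
- lidded_tin_b: A second filled tin with a dark lid, on the left side of the bench. To be left alone.
- sieve_brush: Sieve brush, 180 mm long along its x, 22 mm high, lying in front of the shaker. To be left alone.
- spare_sieve: Spare brass sieve, 100 mm diameter, 26 mm high, on the right side of the bench. To be left alone.
- check_weight: Brass check weight, 28 mm diameter, 50 mm high, on the right side of the bench. To be left alone.
- scoop: Small steel scoop with a black handle, 160 mm long, on the left side of the bench. To be left alone.
Things that resemble listed ones, but are neither listed nor needed, are in the scene too. Leave any blue or yellow look-alike of the part that bears tin_mid alone.

How it is judged:
By the outcome, as a careful person would: the job done as asked, in the order asked, and still so for the second after the job is handed in, while the arm keeps its last pose, push and grip.
It also fails if it takes over 64 s, if anything falls off the work surface, if the arm or the gripper's body presses on something with over 40 N, if the wrist force passes 120 N, or if a joint passes its speed limit or range.

## Working session

There is one attempt and no reset: what is moved stays moved. The work goes in short steps, Python scripts to look and compute and a tool call to move; the robot and the scene stay as the last step left them, time stands still between calls to the robot, and variables do not carry over. Pictures are saved under pics/ and viewed, and the job is handed in when it is done.

Besides the shell and the picture viewer there is one more tool, called after "Request:" in YAML: its name, and indented under it one key for each argument. apply_moves: Moves the arm, as the interface text tells. Scaled input: -1 to 1 covers 120 mm each way for a shift and 4 degrees each way for a turn. Its arguments: {"type":"object","properties":{"moves":{"type":"string"},"force":{"type":"number"}},"required":["moves"]}

```bash
mkdir -p pics
cat > h.py <<'E'
import numpy as np, cv2
from station import bot, imaging, nets
def save(p,n): cv2.imwrite('pics/'+n+'.png', cv2.cvtColor(p['image'],cv2.COLOR_RGB2BGR))
def ray(p,uv):
    d=np.array([(uv[0]-p['cx'])/p['fx'],(uv[1]-p['cy'])/p['fy'],1.])
    V=np.array(p['view']);R=V[:3,:3];t=V[:3,3]
    return -R.T@t, R.T@d
def atz(p,uv,z):
    o,d=ray(p,uv); return o+d*(z-o[2])/d[2]
def proj(p,X):
    V=np.array(p['view']);c=V[:3,:3]@np.array(X)+V[:3,3]
    return np.array([p['fx']*c[0]/c[2]+p['cx'],p['fy']*c[1]/c[2]+p['cy']])
def tri(rs):
    A=np.zeros((3,3));b=np.zeros(3)
    for o,d in rs:
        d=d/np.linalg.norm(d);M=np.eye(3)-np.outer(d,d);A+=M;b+=M@o
    X=np.linalg.solve(A,b)
    return X,[np.linalg.norm(np.cross(X-o,d/np.linalg.norm(d))) for o,d in rs]
E
python3 - <<'E'
from h import *
o=bot.get_obs();print({k:np.round(v,3).tolist() for k,v in o.items()})
P={n:imaging.read_camera(n) for n in('top','side')}
for n,p in P.items():
    save(p,n+'0');print(n,np.round(ray(p,(p['cx'],p['cy'])),3).tolist(),p['fx'])
    for k in 'tin_mid pan_top latch_tab clamp_hinge bar_nose shaker stack_mid lidded_tin_a'.split():
        print(n,k,[(np.round(r['location'],1).tolist(),round(r['score'],2)) for r in nets.spot_point(p,k)[:4]])
E
```

```text
{'t': 0.0, 'q': [-1.415, 0.478, 0.022, 1.556, -0.011, 1.109, -0.083], 'joint_vel': [-0.0, -0.0, 0.0, 0.0, -0.001, -0.0, 0.0], 'joint_torque': [-0.001, -59.644, 1.608, -28.12, 0.012, 0.01, 0.0], 'eef_pos': [0.176, 0.651, 0.23], 'tool_rot': [0.001, 0.794, 0.608, -0.001], 'contact_force': [-0.575, -0.798, 0.433], 'torque': [-0.026, 0.005, -0.009], 'gripper_width': 0.997}
top [[0.442, 0.018, 1.496], [0.088, 0.003, -0.996]] 555.3112213550185
top tin_mid [([260.2, 313.9], 0.87), ([290.6, 276.3], 0.81), ([335.5, 272.4], 0.51), ([383.8, 303.0], 0.21)]
top pan_top [([267.6, 203.3], 0.77)]
top latch_tab [([522.0, 240.2], 0.56), ([391.5, 238.9], 0.54), ([401.6, 211.9], 0.47)]
top clamp_hinge [([421.0, 158.8], 0.65), ([148.4, 313.9], 0.29)]
top bar_nose [([406.9, 247.3], 0.89), ([382.5, 301.8], 0.28)]
top shaker [([402.9, 212.2], 0.64), ([382.1, 299.6], 0.58)]
top stack_mid [([409.4, 203.5], 0.71)]
top lidded_tin_a [([147.3, 247.2], 0.77), ([225.0, 273.7], 0.57), ([149.0, 311.9], 0.45)]
side [[0.242, -0.842, 0.94], [0.251, 0.719, -0.649]] 485.0830053592574
side tin_mid [([290.1, 287.9], 0.91), ([240.1, 248.6], 0.64), ([278.8, 260.5], 0.59)]
side pan_top [([333.8, 218.0], 0.89)]
side latch_tab [([339.6, 252.1], 0.61)]
side clamp_hinge [([436.5, 274.9], 0.72), ([219.6, 197.3], 0.41)]
side bar_nose [([415.4, 469.8], 0.71), ([345.8, 272.0], 0.69)]
side shaker [([388.1, 294.4], 0.75), ([384.5, 330.3], 0.73)]
side stack_mid [([386.2, 291.7], 0.7), ([352.4, 468.7], 0.54)]
side lidded_tin_a [([264.7, 223.3], 0.84), ([272.2, 187.3], 0.73), ([414.8, 470.7], 0.32)]
```

View pics/top0.png

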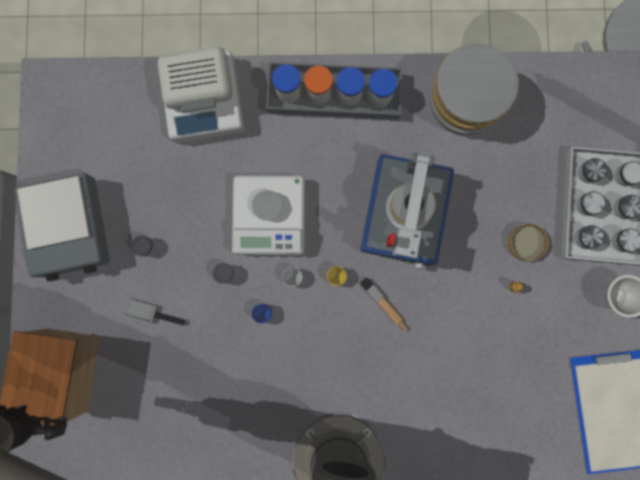

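View pics/side0.png

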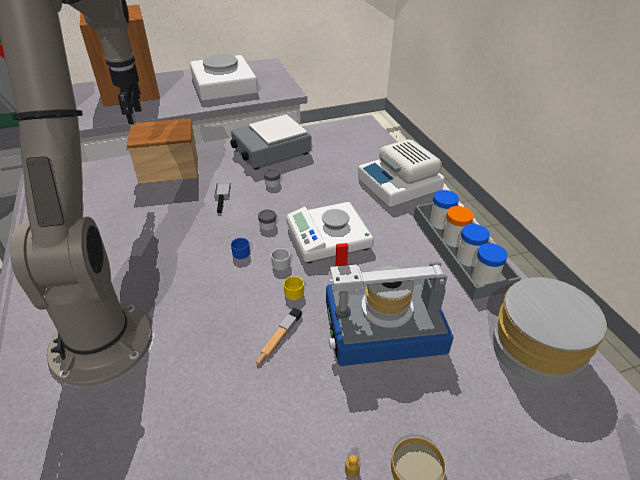

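Run:
```python
import cv2
a=cv2.imread('pics/top0.png')[180:340,190:370];cv2.imwrite('pics/ctop.png',cv2.resize(a,None,fx=4,fy=3.7,interpolation=cv2.INTER_CUBIC)[:600])
a=cv2.imread('pics/side0.png')[170:320,210:410];cv2.imwrite('pics/cside.png',cv2.resize(a,None,fx=4,fy=4,interpolation=cv2.INTER_CUBIC))
```

```text
(no output)
```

View pics/ctop.png

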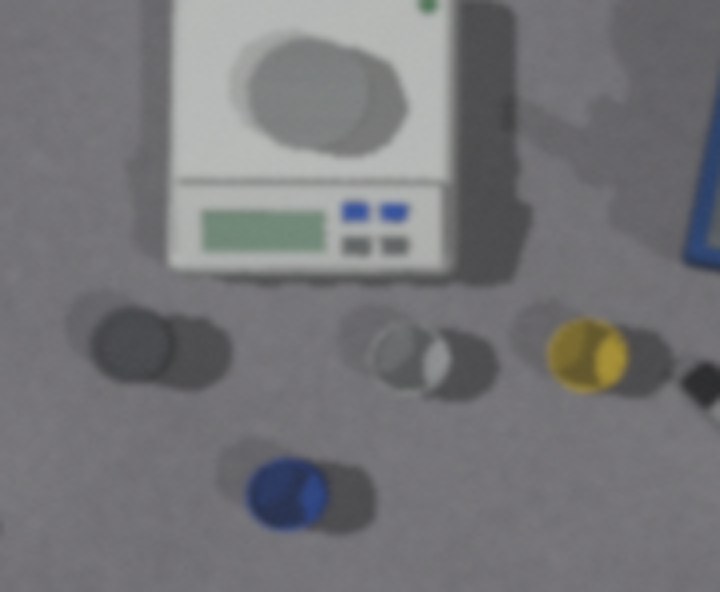

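View pics/cside.png

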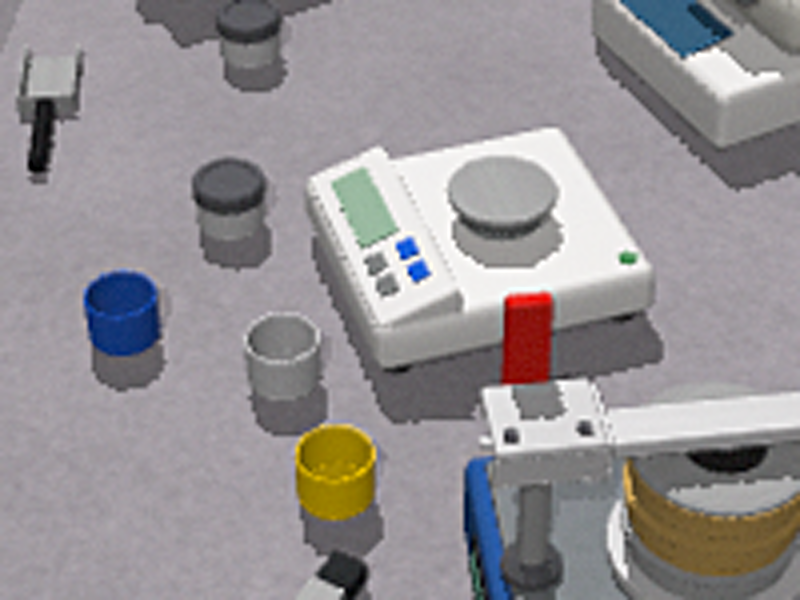

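Tin candidates in the top view are grey open (291,276), blue (262,313), yellow (337,276), and dark-lidded (224,272). The bare grey open tin is the one meant, since it is aluminium with no lid. In the side view it is at about (281,259). The enlarged crops confirm this. The red tab is at top (391,240) and side (342,252), and the pan is at top (267,204).

Run:
```python
from h import *
T=imaging.read_camera('top');S=imaging.read_camera('side')
def sp(p,k,near):
    r=[x['location'] for x in nets.spot_point(p,k)]
    r=[x for x in r if np.hypot(*(np.array(x)-near))<18]
    return np.array(r[0]) if r else None
for k,a,b in [('tin_mid',(291,276),(280,260)),('pan_top',(268,203),(334,218)),('latch_tab',(391,239),(340,252)),('clamp_hinge',(421,159),(437,275)),('bar_nose',(407,247),(346,272)),('stack_mid',(409,203),(386,291))]:
    u,v=sp(T,k,a),sp(S,k,b)
    if u is None or v is None: print(k,u,v);continue
    X,e=tri([ray(T,u),ray(S,v)]);print(k,u.round(1),v.round(1),X.round(4),np.round(e,4))
for n,p,nr in(('T',T,(291,276)),('S',S,(280,260))):
    for x in nets.outline_of(p,'tin_mid'):
        r=x['rect'];c=((r[0]+r[2])/2,(r[1]+r[3])/2);print(n,np.round(r,1),round(x['score'],2),atz(p,c,.03 if n=='T' else .019).round(4))
# red tab in top/side
for n,p in(('T',T),('S',S)):
    im=p['image'].astype(int);m=(im[...,0]>120)&(im[...,1]<60)&(im[...,2]<60)
    nn,l,s,c=cv2.connectedComponentsWithStats(m.astype(np.uint8))
    for i in range(1,nn):
        if s[i,4]>20: print(n,s[i],c[i])
# shaker / balance yaw: plates
im=T['image'].astype(int)
m=((im.min(2)>150)).astype(np.uint8);m[:, :215]=0;m[:,320:]=0;m[:160]=0;m[270:]=0
cs,_=cv2.findContours(m,0,2);c=max(cs,key=cv2.contourArea);print('bal',cv2.minAreaRect(c))
bx=cv2.boxPoints(cv2.minAreaRect(c));print([atz(T,b,.055).round(3) for b in bx])
m=((im[...,2]>1.5*im[...,0])&(im[...,2]>60)).astype(np.uint8);m[:,:350]=0;m[:,470:]=0;m[:140]=0;m[275:]=0
pts=np.argwhere(m)[:,::-1].astype(np.float32);r=cv2.minAreaRect(pts);print('shk',r);print([atz(T,b,.07).round(3) for b in cv2.boxPoints(r)])
```

```text
tin_mid [292.9 275.1] [278.1 259.2] [0.4784 0.117  0.0204] [0.005 0.005]
pan_top [262.9 205.4] [333.8 220. ] [0.6661 0.1914 0.0534] [0.0002 0.0002]
latch_tab [391.1 237.9] [337.2 255.1] [ 0.5549 -0.1226  0.2209] [0.0062 0.0062]
clamp_hinge [421.2 157.5] [437.3 272.7] [ 0.758  -0.2056  0.177 ] [0.0012 0.0012]
bar_nose [406.9 243.6] [344.7 269.7] [ 0.549  -0.162   0.2133] [0.0012 0.0012]
stack_mid [411.7 205.1] [388.5 292.6] [ 0.6504 -0.1872  0.1317] [0.0001 0.0001]
T [250.3 305.5 271.8 324.4] 0.9 [0.3796 0.1993 0.03  ]
T [282.9 269.7 301.2 288. ] 0.76 [0.4732 0.1175 0.03  ]
T [327.5 266.4 348.6 283.6] 0.56 [ 0.482  -0.0038  0.03  ]
S [283.9 274.7 303.2 302.9] 0.85 [ 0.4805 -0.002   0.019 ]
S [230.6 237.  251.4 260.2] 0.62 [0.3865 0.1969 0.019 ]
T [388 234   7  10  54] [391.31481481 238.81481481]
S [ 0 43  5 14 40] [ 1.3   50.425]
S [336 244  12  22 242] [341.48347107 254.22727273]
bal ((266.86737060546875, 214.35504150390625), (68.65801239013672, 76.10152435302734), 0.909380316734314)
[array([0.544, 0.272, 0.055]), array([0.745, 0.27 , 0.055]), array([0.74 , 0.089, 0.055]), array([0.54 , 0.093, 0.055])]
shk ((407.443115234375, 209.2987060546875), (77.23051452636719, 99.0290756225586), 10.784297943115234)
[array([ 0.543, -0.061,  0.07 ]), array([ 0.797, -0.114,  0.07 ]), array([ 0.756, -0.311,  0.07 ]), array([ 0.503, -0.255,  0.07 ])]
```

```bash
cat >> h.py <<'E'
from scipy.spatial.transform import Rotation as Ro
def rot(q): return Ro.from_quat([q[1],q[2],q[3],q[0]])
def down(deg):  # tool x at heading deg, tool z down
    a=np.radians(deg); return Ro.from_matrix(np.array([[np.cos(a),np.sin(a),0],[np.sin(a),-np.cos(a),0],[0,0,-1]]).T)
def delta(pos,R,o=None):
    o=o or bot.get_obs(); C=rot(o['tool_rot'])
    print('pos',np.round(o['eef_pos'],4),'shift units',np.round(C.inv().apply(np.array(pos)-o['eef_pos'])/.12,3),'turn units',np.round((C.inv()*R).as_rotvec(degrees=True)/4,3),'F',np.round(o['contact_force'],1),'w',round(float(o['gripper_width']),3),'t',o['t'])
def wristcam():
    o=bot.get_obs();p=imaging.read_camera('wrist');M=np.eye(4);M[:3,:3]=rot(o['tool_rot']).as_matrix();M[:3,3]=o['eef_pos']
    p['view']=np.linalg.inv(M@np.array(p['mount'])); return o,p
E
python3 - <<'E'
from h import *
delta([.476,.117,.35],down(78.2))
p=imaging.read_camera('wrist');print(np.round(p['mount'],3))
E
```

```text
pos [0.176  0.6517 0.2313] shift units [-3.649  3.575 -0.989] turn units [-0.    -0.    -0.829] F [0.2 0.  0.2] w 1.002 t 1.7
[[ 1.     0.001 -0.    -0.001]
 [-0.001  0.958  0.288 -0.073]
 [ 0.001 -0.288  0.958 -0.143]
 [ 0.     0.     0.     1.   ]]
```

Request:
apply_moves:
  moves: "-1 0 0 -0.25 0 0 0; -1 0 0 -0.25 0 0 0; -1 0 0 -0.25 0 0 0; -1 0 0 -0.25 0 0 0; -1 0 0 0 0 0 0"
  force: 30

```text
t: 2.17
eef_pos: [0.1767, 0.6542, 0.3589]
tool_rot: [-0.004, 0.794, 0.608, 0.004]
contact_force: [0.2, 0.9, 1.9]
gripper_width: 0.997
```

Request:
apply_moves:
  moves: "-1 -0.25 0 0 0 0 0; -1 -0.25 0 0 0 0 0; -1 -0.25 0 0 0 0 0; -1 -0.25 0 0 0 0 0; -1 -0.16 0.22 0 0 0 0; -1 -0.16 0.22 0 0 0 0; -1 -0.16 0.22 0 0 0 0; -1 -0.16 0.22 0 0 0 -0.2; -1 -0.16 0.22 0 0 0 -0.2; -1 -0.16 0.22 0 0 0 -0.2; -1 -0.16 0.22 0 0 0 -0.2; -1 -0.16 0.22 0 0 0 0"

```text
t: 3.17
eef_pos: [0.3128, 0.3339, 0.3514]
tool_rot: [-0.0, 0.776, 0.63, 0.0]
contact_force: [1.1, 0.7, -0.4]
gripper_width: 1.0
```

Run:
```python
from h import *
delta([.476,.117,.25],down(78.2))
```

```text
pos [0.3128 0.3339 0.3514] shift units [-1.49   1.703  0.844] turn units [ 0.    -0.011 -0.017] F [ 1.1  0.7 -0.4] w 1.0 t 3.1667
```

Request:
apply_moves:
  moves: "-1 -0.18 0.21 0.1 0 0 0; -1 -0.18 0.21 0.1 0 0 0; -1 -0.18 0.21 0.1 0 0 0; -1 -0.18 0.21 0.1 0 0 0; -1 -0.18 0.21 0.1 0 0 0; -1 -0.18 0.21 0.1 0 0 0; -1 -0.18 0.21 0.1 0 0 0; -1 -0.18 0.21 0.1 0 0 0; -1 0 0 0 0 0 0; -1 0 0 0 0 0 0"

```text
t: 4.0
eef_pos: [0.474, 0.1226, 0.2547]
tool_rot: [0.0, 0.778, 0.628, -0.001]
contact_force: [0.6, 0.3, 0.6]
gripper_width: 0.999
```

Run:
```python
from h import *
o,p=wristcam();save(p,'w1')
delta([.476,.117,.15],down(78.2))
for k in('tin_mid','pan_top'):
  for r in nets.spot_point(p,k): print(k,np.round(r['location'],1),round(r['score'],2),atz(p,r['location'],.019 if k=='tin_mid' else .075).round(4))
```

```text
pos [0.4736 0.1243 0.2551] shift units [-0.055  0.032  0.876] turn units [-0.006  0.004 -0.051] F [0.2 1.6 0.1] w 1.001 t 4.05
tin_mid [391.   81.7] 0.95 [0.3856 0.1997 0.019 ]
tin_mid [317.1 204.1] 0.75 [0.4781 0.1134 0.019 ]
tin_mid [203.8 233.4] 0.67 [ 4.833e-01 -1.000e-04  1.900e-02]
pan_top [420.9 395. ] 0.9 [0.6648 0.1728 0.075 ]
```

View pics/w1.png

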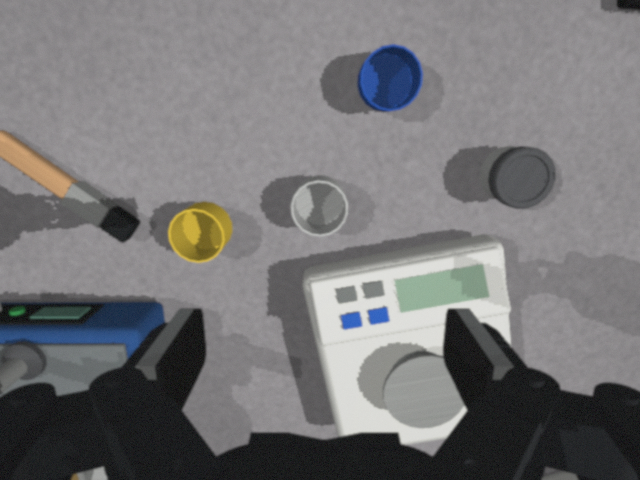

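The grey tin's rim is centred at about (320,208). The pan is at about (427,390), partly hidden by a finger. I'll fit the rim.

Run:
```python
from h import *
o,p=wristcam()
print('rim',atz(p,(319.5,208),.038).round(4),'pan',atz(p,(427,390),.075).round(4))
# fit: project rim circle & search centre on gradient magnitude
g=cv2.GaussianBlur(cv2.cvtColor(p['image'],cv2.COLOR_RGB2GRAY),(3,3),0).astype(float)
gm=np.hypot(cv2.Sobel(g,6,1,0),cv2.Sobel(g,6,0,1)).astype(np.float32)
def fit(c0,r,z,w,arc=(0,360)):
    th=np.radians(np.linspace(*arc,90));best=(-1,)
    for dx in np.arange(-w,w+.0001,.001):
        for dy in np.arange(-w,w+.0001,.001):
            P=np.array([proj(p,(c0[0]+dx+r*np.cos(t),c0[1]+dy+r*np.sin(t),z)) for t in th],np.float32)
            s=cv2.remap(gm,P[:,0],P[:,1],1).mean()
            if s>best[0]: best=(s,c0[0]+dx,c0[1]+dy)
    return np.round(best,4)
print('tin',fit((.477,.115),.026,.038,.008))
print('pan',fit((.665,.178),.040,.075,.010,(120,330)))
```

```text
rim [0.4779 0.1195 0.038 ] pan [0.6605 0.1839 0.075 ]
tin [115.3555   0.479    0.116 ]
pan [109.46    0.664   0.178]
```

Request:
apply_moves:
  moves: "-1 -0.05 0.05 0.25 0 0 0; -1 0 0 0.25 0 0 0; -1 0 0 0.25 0 0 0; -1 0 0 0.25 0 0 0; -1 0 0 0.25 0 0 0; -1 0 0 0.25 0 0 0; -1 0 0 0 0 0 0; -1 0 0 0 0 0 0"

```text
t: 4.87
eef_pos: [0.4773, 0.1181, 0.0749]
tool_rot: [-0.0, 0.776, 0.63, -0.001]
contact_force: [0.8, 0.0, -0.1]
gripper_width: 0.998
```

Run:
```python
from h import *
delta([.478,.117,.006],down(78.2))
o,p=wristcam();save(p,'w2')
```

```text
pos [0.4773 0.1181 0.0749] shift units [-0.007  0.009  0.574] turn units [-0.034  0.02  -0.009] F [ 0.8  0.  -0.1] w 0.998 t 4.8667
```

View pics/w2.png

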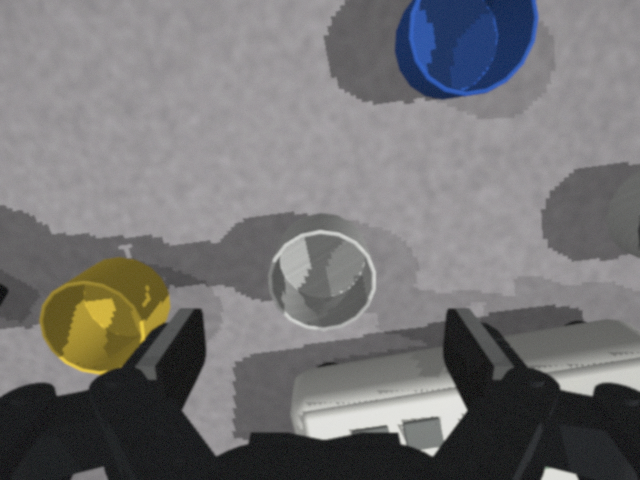

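The tin's rim is centred between the fingers at (322,280), and the yellow tin at (105,318) is clear of the left finger. I'll descend and grip.

Request:
apply_moves:
  moves: "-1 0 0 0.2 0 0 0; -1 0 0 0.2 0 0 0; -1 0 0 0.1 0 0 0; -1 0 0 0.06 0 0 0; -1 0 0 0 0 0 0; 1 0 0 0 0 0 0; 1 0 0 0 0 0 0; 1 0 0 0 0 0 0; 1 0 0 0 0 0 0; 1 0 0 0 0 0 0; 1 0 0 0 0 0 0; 1 0 0 0 0 0 0"
  force: 25

```text
t: 5.92
eef_pos: [0.4792, 0.118, 0.0095]
tool_rot: [0.0, 0.777, 0.63, 0.001]
contact_force: [-1.2, -0.8, 8.3]
gripper_width: 0.592
```

Run:
```python
from h import *
delta([.662,.180,.20],down(78.2))
o,p=wristcam();save(p,'w3')
```

```text
pos [0.4792 0.118  0.0095] shift units [ 0.823  1.386 -1.584] turn units [ 0.024 -0.024 -0.033] F [-1.2 -0.8  8.3] w 0.592 t 5.9167
```

View pics/w3.png

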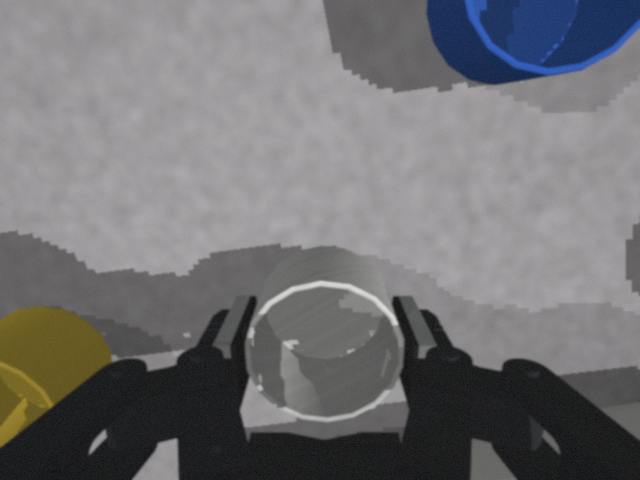

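Request:
apply_moves:
  moves: "1 0 0 -0.1 0 0 0; 1 0 0 -0.2 0 0 0; 1 0 0 -0.25 0 0 0; 1 0 0 -0.25 0 0 0; 1 0 0 -0.25 0 0 0; 1 0 0 -0.25 0 0 0; 1 0 0 -0.2 0 0 0; 1 0 0 0 0 0 0; 1 0 0 0 0 0 0"

```text
t: 6.72
eef_pos: [0.4791, 0.118, 0.1899]
tool_rot: [0.0, 0.777, 0.63, 0.002]
contact_force: [-0.5, -0.2, 0.1]
gripper_width: 0.591
```

Run:
```python
from h import *
delta([.662,.180,.20],down(78.2))
o,p=wristcam();save(p,'w4')
g=cv2.GaussianBlur(cv2.cvtColor(p['image'],cv2.COLOR_RGB2GRAY),(3,3),0).astype(float)
T=imaging.read_camera('top');S=imaging.read_camera('side');save(T,'top4')
for n,q in(('T',T),('S',S)):
    for r in nets.outline_of(q,'pan_top')[:2]:
        r=r['rect'];print(n,r)
    for r in nets.spot_point(q,'pan_top')[:1]: print(n,r,atz(q,r['location'],.075).round(4))
a=T['image'][165:255,220:320];cv2.imwrite('pics/cpT.png',cv2.resize(a[...,::-1],None,fx=6,fy=6,interpolation=cv2.INTER_CUBIC))
a=S['image'][190:260,280:380];cv2.imwrite('pics/cpS.png',cv2.resize(a[...,::-1],None,fx=8,fy=8,interpolation=cv2.INTER_CUBIC))
```

```text
pos [0.4791 0.118  0.1899] shift units [ 0.82   1.385 -0.078] turn units [ 0.04  -0.045 -0.027] F [-0.5 -0.2  0.1] w 0.591 t 6.7167
T [230.9, 175.3, 304.1, 255.8]
T [389.4, 182.8, 434.9, 221.4]
T {'location': [262.6, 202.8], 'score': 0.73} [0.6694 0.1896 0.075 ]
S [285.1, 204.3, 374.1, 262.6]
S {'location': [334.1, 219.0], 'score': 0.95} [0.6584 0.1702 0.075 ]
```

View pics/w4.png

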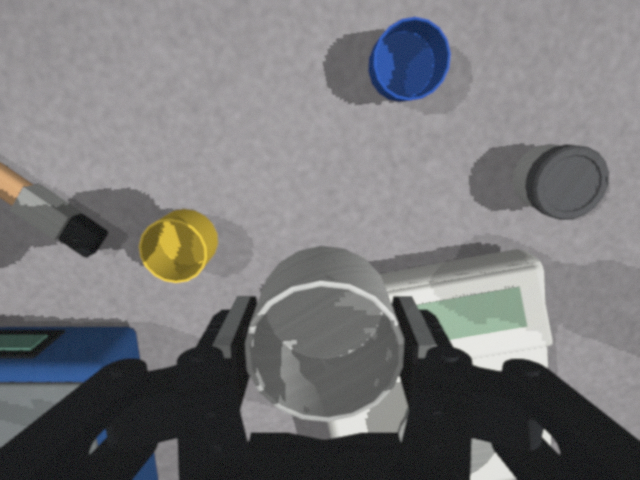

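View pics/cpT.png

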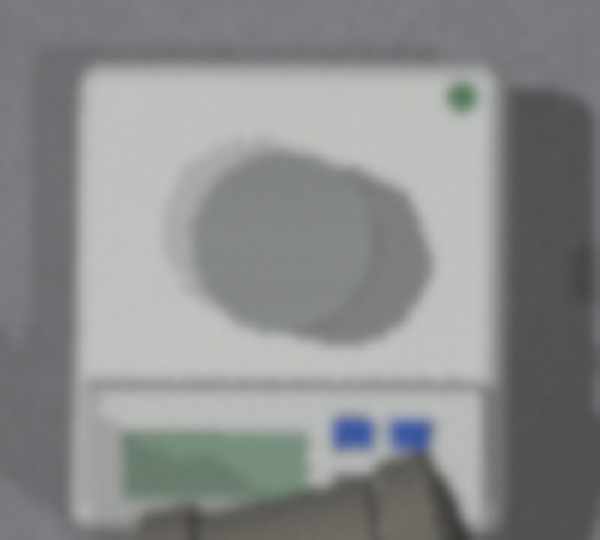

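View pics/cpS.png

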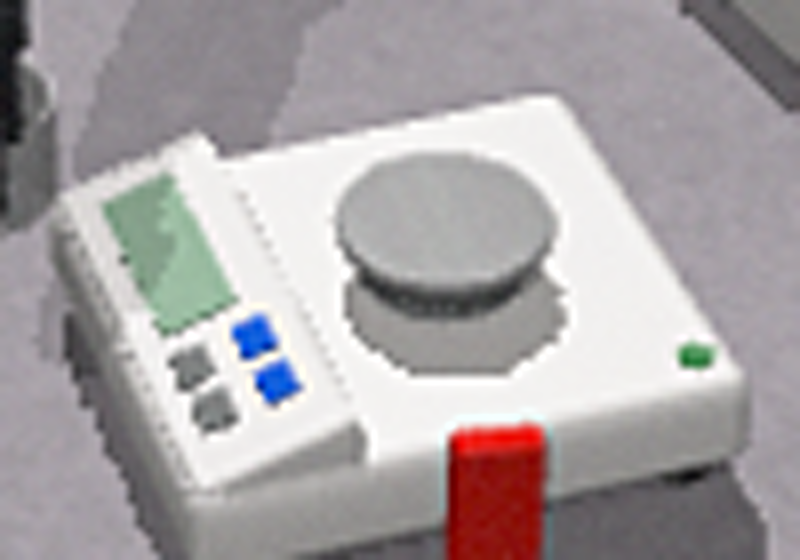

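The tin is held upright. The pan is at top (267.2,205.1) and side (335.8,217.8).

Run:
```python
from h import *
T=imaging.read_camera('top');S=imaging.read_camera('side')
print(atz(T,(267.2,205.1),.075).round(4),atz(S,(335.8,217.8),.075).round(4),tri([ray(T,(267.2,205.1)),ray(S,(335.8,217.8))]))
```

```text
[0.6632 0.1777 0.075 ] [0.665  0.1738 0.075 ] (array([0.66511349, 0.17768845, 0.07185068]), [np.float64(0.0014488955296449782), np.float64(0.0014488955296449704)])
```

Request:
apply_moves:
  moves: "1 0.1 0.176 0 0 0 0; 1 0.1 0.176 0 0 0 0; 1 0.1 0.176 0 0 0 0; 1 0.1 0.176 0 0 0 0; 1 0.1 0.176 0 0 0 0; 1 0.1 0.176 0 0 0 0; 1 0.1 0.176 0 0 0 0; 1 0.1 0.176 0 0 0 0; 1 0 0 0.3 0 0 0; 1 0 0 0.2 0 0 0; 1 0 0 0 0 0 0; 1 0 0 0 0 0 0"

```text
t: 8.17
eef_pos: [0.6622, 0.1763, 0.1265]
tool_rot: [-0.001, 0.777, 0.63, -0.002]
contact_force: [0.8, 0.3, -0.0]
gripper_width: 0.592
```

Run:
```python
from h import *
delta([.664,.177,.0845],down(78.2))
o,p=wristcam();S=imaging.read_camera('side');save(S,'s5')
a=S['image'][160:280,260:420];cv2.imwrite('pics/c5.png',cv2.resize(a[...,::-1],None,fx=5,fy=5,interpolation=cv2.INTER_CUBIC))
```

```text
pos [0.6622 0.1763 0.1265] shift units [0.01  0.014 0.35 ] turn units [-0.047  0.032 -0.029] F [ 0.8  0.3 -0. ] w 0.592 t 8.1667
```

View pics/c5.png

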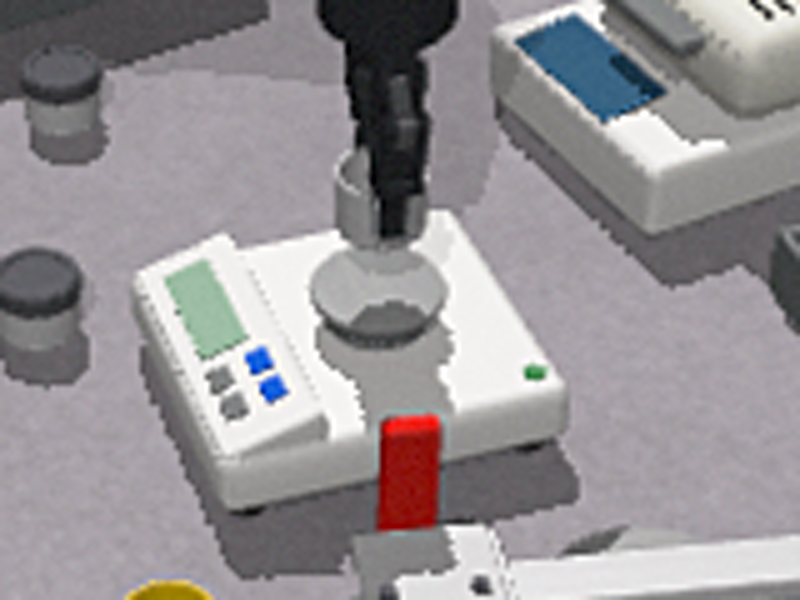

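Request:
apply_moves:
  moves: "1 0.01 0.01 0.15 0 0 0; 1 0 0 0.12 0 0 0; 1 0 0 0.04 0 0 0; 1 0 0 0.02 0 0 0; 1 0 0 0 0 0 0; 1 0 0 0 0 0 0"

```text
t: 8.77
eef_pos: [0.6652, 0.1775, 0.0892]
tool_rot: [0.0, 0.777, 0.63, 0.0]
contact_force: [-0.2, 1.0, -0.9]
gripper_width: 0.59
```

Request:
apply_moves:
  moves: "1 0 0 0.02 0 0 0; 1 0 0 0.01 0 0 0; 1 0 0 0 0 0 0"

```text
t: 9.02
eef_pos: [0.6648, 0.1776, 0.0849]
tool_rot: [-0.0, 0.777, 0.63, 0.0]
contact_force: [-0.5, 0.8, 0.3]
gripper_width: 0.594
```

Run:
```python
from h import *
delta([.664,.177,.0845],down(78.2))
S=imaging.read_camera('side')
a=S['image'][160:280,260:420];cv2.imwrite('pics/c6.png',cv2.resize(a[...,::-1],None,fx=5,fy=5,interpolation=cv2.INTER_CUBIC))
```

```text
pos [0.6648 0.1776 0.0849] shift units [-0.006 -0.005  0.004] turn units [ 0.    -0.001 -0.029] F [-0.5  0.8  0.3] w 0.594 t 9.0167
```

View pics/c6.png

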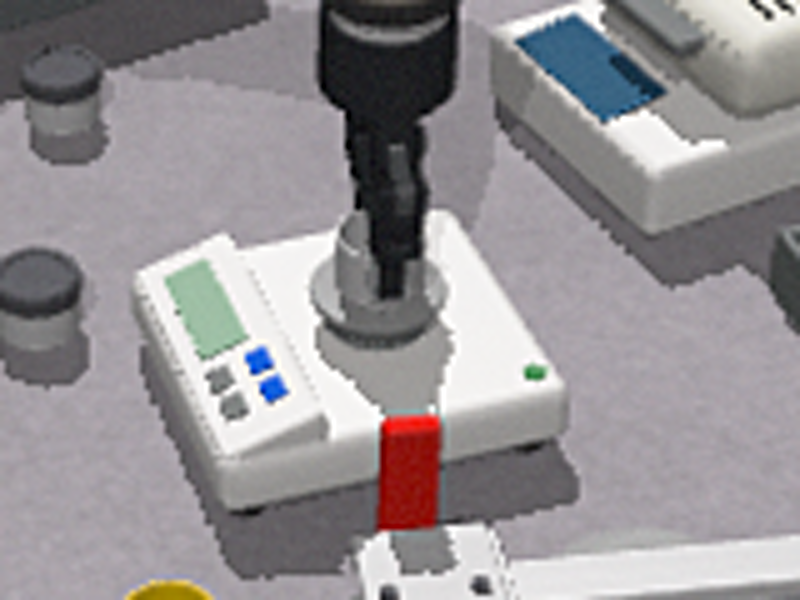

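The tin is just above or on the pan. I'll nudge down until I feel contact.

Request:
apply_moves:
  moves: "1 0 0 0.008 0 0 0; 1 0 0 0 0 0 0; 1 0 0 0 0 0 0"

```text
t: 9.32
eef_pos: [0.6649, 0.1776, 0.0847]
tool_rot: [-0.0, 0.777, 0.63, 0.0]
contact_force: [-2.5, -0.4, 6.0]
gripper_width: 0.591
```

Request:
apply_moves:
  moves: "0.1 0 0 0 0 0 0; -0.3 0 0 0 0 0 0; -0.6 0 0 0 0 0 0; -1 0 0 0 0 0 0; -1 0 0 0 0 0 0; -1 0 0 0 0 0 0; -1 0 0 -0.05 0 0 0; -1 0 0 -0.1 0 0 0; -1 0 0 -0.2 0 0 0; -1 0 0 -0.3 0 0 0; -1 0 0 -0.3 0 0 0; -1 0 0 -0.3 0 0 0"

```text
t: 10.32
eef_pos: [0.6647, 0.1772, 0.2367]
tool_rot: [0.0, 0.777, 0.63, 0.0]
contact_force: [1.0, 0.8, -0.4]
gripper_width: 1.001
```

Request:
apply_moves:
  moves: "-1 0 0 -0.3 0 0 0; -1 0 0 -0.3 0 0 0; -1 0 0 -0.2 0 0 0; -1 0 0 0 0 0 0; -1 0 0 0 0 0 0"

```text
t: 10.73
eef_pos: [0.6657, 0.1773, 0.3331]
tool_rot: [0.001, 0.777, 0.63, 0.002]
contact_force: [0.2, 0.2, -0.6]
gripper_width: 0.998
```

Run:
```python
from h import *
o,p=wristcam();save(p,'w7');S=imaging.read_camera('side');T=imaging.read_camera('top')
a=S['image'][160:310,260:460];cv2.imwrite('pics/c7.png',cv2.resize(a[...,::-1],None,fx=4,fy=4,interpolation=cv2.INTER_CUBIC))
delta([.561,-.1215,.30],down(78.2))
# nose features
for n,q in(('T',T),('S',S),('W',p)):
  for k in('bar_nose','latch_tab','clamp_hinge'):
    print(n,k,[(np.round(r['location'],1).tolist(),round(r['score'],2)) for r in nets.spot_point(q,k)[:2]])
```

```text
pos [0.664  0.1775 0.3289] shift units [-2.615 -0.325  0.244] turn units [-0.026  0.012 -0.029] F [ 0.1 -0.3  0.4] w 1.001 t 10.8833
T bar_nose [([407.8, 244.3], 0.96), ([264.4, 204.7], 0.72)]
T latch_tab [([268.0, 200.4], 0.56), ([390.2, 238.4], 0.5)]
T clamp_hinge [([421.4, 157.6], 0.94)]
S bar_nose [([344.8, 270.6], 0.7)]
S latch_tab [([341.2, 255.7], 0.65)]
S clamp_hinge [([438.4, 273.0], 0.77)]
W bar_nose []
W latch_tab []
W clamp_hinge []
```

View pics/c7.png

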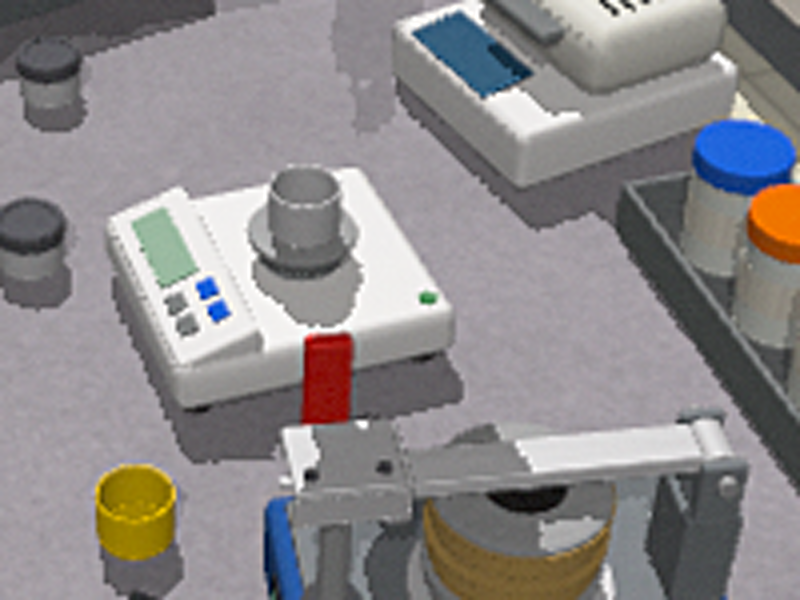

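View pics/w7.png

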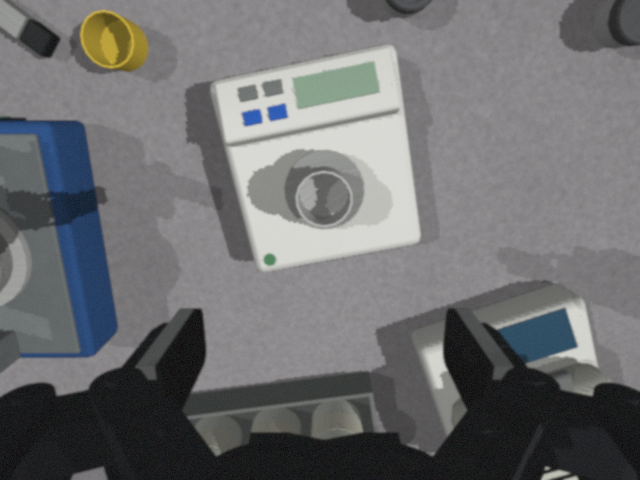

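The tin stands upright and centred on the pan. Next I'll go above the latch tab.

Request:
apply_moves:
  moves: "-1 -0.26 -0.033 0 0 0 0; -1 -0.26 -0.033 0 0 0 0; -1 -0.26 -0.033 0 0 0 0; -1 -0.26 -0.033 0 0 0 0; -1 -0.26 -0.033 0 0 0 0; -1 -0.26 -0.033 0 0 0 0; -1 -0.26 -0.033 0 0 0 0; -1 -0.26 -0.033 0 0 0 0; -1 -0.26 -0.033 0 0 0 0; -1 -0.26 -0.033 0 0 0 0; -1 0 0 0 0 0 0; -1 0 0 0 0 0 0"

```text
t: 12.33
eef_pos: [0.5609, -0.1221, 0.3304]
tool_rot: [0.0, 0.778, 0.628, 0.0]
contact_force: [1.3, 0.5, 0.5]
gripper_width: 0.999
```

Run:
```python
from h import *
o,p=wristcam();save(p,'w8')
print(o['q'])
delta([.561,-.1215,.30],down(78.2))
for k in('bar_nose','latch_tab'):
    print(k,[(np.round(r['location'],1).tolist(),round(r['score'],2)) for r in nets.spot_point(p,k)[:2]])
print(proj(p,(.561,-.1215,.230)),proj(p,(.561,-.1215,.252)))
```

```text
[-0.39951404  0.2545665   0.62622374  1.70923916 -0.15751545  1.2277348
  1.62252491]
pos [ 0.5616 -0.1199  0.3302] shift units [-0.014 -0.002  0.251] turn units [ 0.006 -0.009 -0.05 ] F [ 0.   0.9 -0.4] w 0.999 t 12.3833
bar_nose [([257.4, 225.1], 0.8)]
latch_tab [([318.7, 232.9], 0.55)]
[326.87915932 239.15299048] [327.11029666 250.27072933]
```

View pics/w8.png

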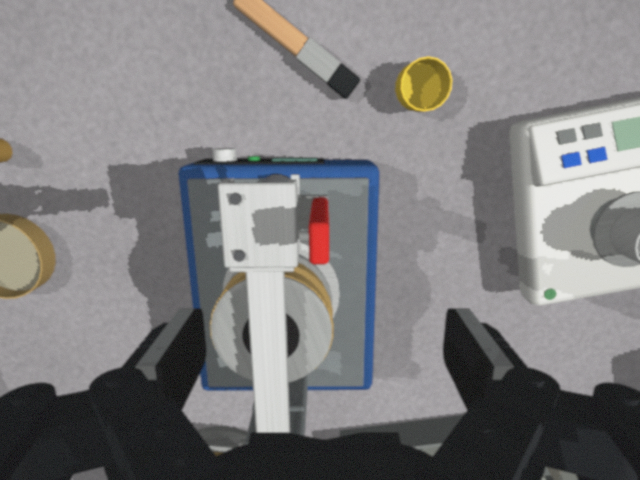

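Run:
```python
from h import *
o,p=wristcam()
a=p['image'][150:300,200:400];cv2.imwrite('pics/c8.png',cv2.resize(a[...,::-1],None,fx=4,fy=4,interpolation=cv2.INTER_CUBIC))
im=p['image'].astype(int)
for thr in(150,190,210):
    m=(im[...,0]>thr)&(im[...,1]<70);ys,xs=np.nonzero(m);print(thr,xs.min(),xs.max(),ys.min(),ys.max(),len(xs))
def hd(a,b,z):
    A,B=atz(p,a,z),atz(p,b,z);d=B-A;return np.degrees(np.arctan2(d[1],d[0])).round(2),A.round(4),B.round(4)
print('nose L',hd((219.5,184),(223.5,268),.205)); print('nose R',hd((298,183),(297,265),.205))
print('bar L',hd((248,272),(256,430),.2));print('bar R',hd((283,272),(289,430),.2))
print('base L',hd((182,170),(205,388),.081));print('base R',hd((379,165),(372,388),.081))
```

```text
150 303 321 211 263 748
190 305 321 224 262 619
210 306 320 225 261 516
nose L (np.float64(-13.29), array([ 0.5177, -0.1806,  0.205 ]), array([ 0.5753, -0.1942,  0.205 ]))
nose R (np.float64(-13.52), array([ 0.5276, -0.1297,  0.205 ]), array([ 0.5837, -0.1432,  0.205 ]))
bar L (np.float64(-12.14), array([ 0.5835, -0.1795,  0.2   ]), array([ 0.7182, -0.2085,  0.2   ]))
bar R (np.float64(-11.4), array([ 0.5886, -0.1549,  0.2   ]), array([ 0.7237, -0.1822,  0.2   ]))
base L (np.float64(-11.44), array([ 0.5102, -0.2474,  0.081 ]), array([ 0.7502, -0.296 ,  0.081 ]))
base R (np.float64(-11.36), array([ 0.544, -0.062,  0.081]), array([ 0.7887, -0.1112,  0.081 ]))
```

View pics/c8.png

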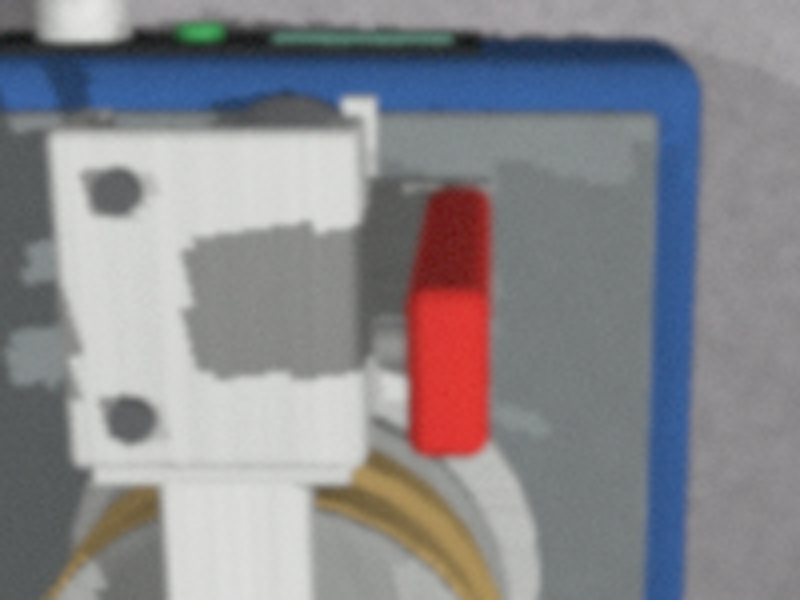

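Run:
```python
from h import *
for i in range(3):
    o,p=wristcam()
    im=p['image'].astype(int); m=((im[...,0]>200)&(im[...,1]<70)).astype(np.uint8)
    nn,l,s,c=cv2.connectedComponentsWithStats(m);k=s[1:,4].argmax()+1
    print(o['eef_pos'].round(4) if hasattr(o['eef_pos'],'round') else o['eef_pos'],s[k],c[k].round(1),atz(p,c[k],.252).round(4))
delta(atz(p,c[k],.252),down(78.4))
```

```text
[ 0.5622 -0.118   0.3297] [305 224  16  39 595] [312.5 243. ] [ 0.556  -0.1246  0.252 ]
[ 0.5621 -0.118   0.3297] [305 224  16  39 587] [312.6 243. ] [ 0.556  -0.1246  0.252 ]
[ 0.5621 -0.1182  0.3297] [305 224  16  39 564] [313.  243.2] [ 0.5561 -0.1246  0.252 ]
pos [ 0.562  -0.1184  0.3298] shift units [-0.06  -0.038  0.648] turn units [-0.004  0.    -0.052] F [ 0.8 -0.7 -0.4] w 1.007 t 12.6833
```

Request:
apply_moves:
  moves: "0 -0.06 -0.038 0.2 0 0 -0.05; 0 0 0 0.2 0 0 0; 0 0 0 0.08 0 0 0; 0 0 0 0 0 0 0; 0 0 0 0 0 0 0; 0 0 0 0 0 0 0"

```text
t: 13.18
eef_pos: [0.5567, -0.1256, 0.2735]
tool_rot: [0.001, 0.775, 0.631, 0.001]
contact_force: [0.5, -0.4, -0.7]
gripper_width: 0.503
```

Run:
```python
from h import *
o,p=wristcam();save(p,'w9')
im=p['image'].astype(int); m=((im[...,0]>200)&(im[...,1]<70)).astype(np.uint8)
nn,l,s,c=cv2.connectedComponentsWithStats(m);k=s[1:,4].argmax()+1
X=atz(p,c[k],.252);print(s[k],c[k],X.round(4));X[2]=.213;delta(X,down(78.4))
```

```text
[319 264  21   8  96] [329.75       266.45833333] [ 0.5456 -0.1219  0.252 ]
pos [ 0.5567 -0.1257  0.2737] shift units [ 0.012 -0.098  0.505] turn units [ 0.031 -0.004 -0.023] F [-0.5 -0.2  0.6] w 0.499 t 13.2333
```

View pics/w9.png

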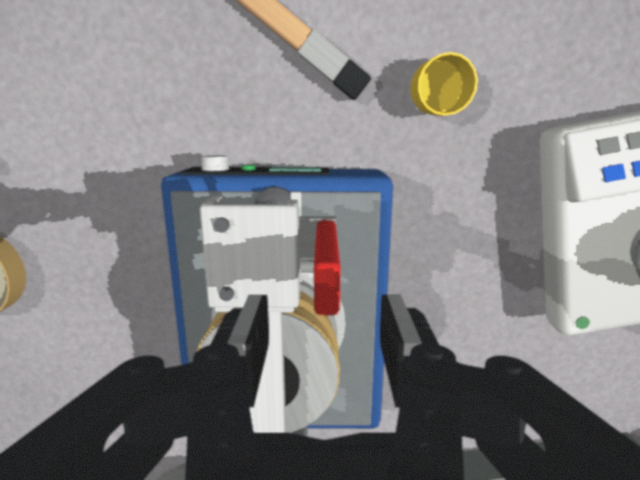

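The tab's top face spans cols 315–340 and rows 263–313, so its centre is about (327.5,288), between the fingers.

Run:
```python
from h import *
o,p=wristcam()
X=atz(p,(327.5,288),.252);print(X.round(4));X[2]=.213;delta(X,down(78.4))
```

```text
[ 0.5554 -0.125   0.252 ]
pos [ 0.5566 -0.1257  0.2736] shift units [ 0.003 -0.012  0.505] turn units [ 0.031 -0.004 -0.024] F [-0.1 -0.   0.2] w 0.501 t 13.2833
```

Request:
apply_moves:
  moves: "0 0 -0.01 0.2 0 0 0; 0 0 0 0.2 0 0 0; 0 0 0 0.1 0 0 0; 0 0 0 0 0 0 0; 0 0 0 0 0 0 0; 1 0 0 0 0 0 0; 1 0 0 0 0 0 0; 1 0 0 0 0 0 0; 1 0 0 0 0 0 0; 1 0 0 0 0 0 0; 1 0 0 0 0 0 0"
  force: 50

```text
t: 14.2
eef_pos: [0.5557, -0.1244, 0.2138]
tool_rot: [0.0, 0.775, 0.632, 0.001]
contact_force: [-0.6, 4.1, 5.9]
gripper_width: 0.135
```

Run:
```python
from h import *
o,p=wristcam();save(p,'w10');delta([.5554,-.125,.213],down(78.4));print(o['q'])
```

```text
pos [ 0.5557 -0.1244  0.2138] shift units [-0.005 -0.002  0.007] turn units [ 0.033 -0.028 -0.017] F [-0.7  3.9  6.4] w 0.134 t 14.25
[-0.35096249  0.35848232  0.58845304  1.86354403 -0.23793805  0.98689813
  1.70714759]
```

View pics/w10.png

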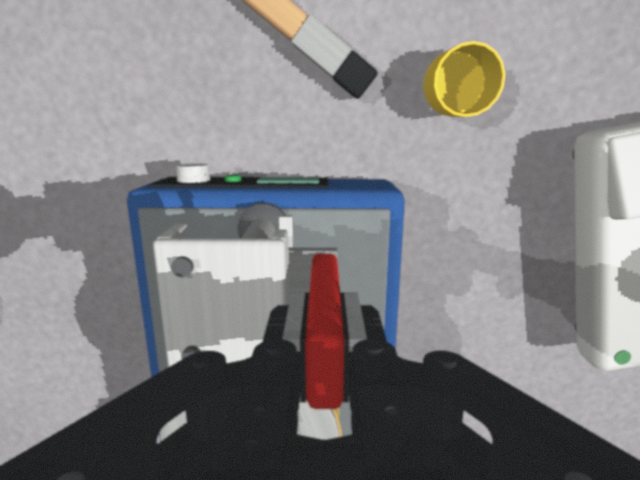

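The tab is gripped (opening 11.4 mm). Now I'll pull sideways along tool +x.

Request:
apply_moves:
  moves: "1 0.03 0 0 0 0 0; 1 0.03 0 0 0 0 0; 1 0.02 0 0 0 0 0; 1 0.02 0 0 0 0 0; 1 0 0 0 0 0 0; 1 0 0 0 0 0 0; 1 0 0 0 0 0 0"

```text
t: 14.83
eef_pos: [0.5572, -0.1172, 0.2136]
tool_rot: [0.002, 0.776, 0.63, -0.0]
contact_force: [-1.1, -8.4, 5.3]
gripper_width: 0.135
```

Request:
apply_moves:
  moves: "1 0.02 0 0 0 0 0; 1 0.02 0 0 0 0 0; 1 0.01 0 0 0 0 0; 1 0 0 0 0 0 0; 1 0 0 0 0 0 0; 1 0 0 0 0 0 0"

```text
t: 15.33
eef_pos: [0.5582, -0.1125, 0.2135]
tool_rot: [0.003, 0.777, 0.63, -0.001]
contact_force: [-2.2, -10.4, 5.1]
gripper_width: 0.132
```

Run:
```python
from h import *
delta([.5554,-.125,.2138],down(78.4))
S=imaging.read_camera('side');a=S['image'][160:310,260:460];cv2.imwrite('pics/c11.png',cv2.resize(a[...,::-1],None,fx=4,fy=4,interpolation=cv2.INTER_CUBIC))
# plan lift arc: hinge relative to tcp in tool frame (closed): tcp at x=-.210,z=+.032+..
H=lambda th,n: None
L=-.210; Z=.213-.181
prev=None
for n,th in enumerate(np.radians(np.arange(0,24,2.0))):
    # bar rotation about shaker y, nose up
    x=L*np.cos(th)+Z*np.sin(th); z=-L*np.sin(th)+Z*np.cos(th)
    print(n*2,round(x,4),round(z,4))
t=np.radians(1)
for st in(2.,3.):
    th=np.radians(st);dx=L*np.cos(th)+Z*np.sin(th)-L;dz=-L*np.sin(th)+Z*np.cos(th)-Z
    print('step',st,'tool y',dx/.12,'tool z',-dz/.12,'rx',st/4)
    r=Ro.from_rotvec([-0*th,0,0])
# sign of rx: tool z should go from down to down & -xs
print(Ro.from_rotvec([np.radians(10),0,0]).apply([0,0,1]))
```

```text
pos [ 0.5582 -0.1125  0.2135] shift units [-0.107 -0.001 -0.002] turn units [ 0.042  0.069 -0.08 ] F [ -2.2 -10.4   5.1] w 0.132 t 15.3333
0 -0.21 0.032
2 -0.2088 0.0393
4 -0.2073 0.0466
6 -0.2055 0.0538
8 -0.2035 0.0609
10 -0.2013 0.068
12 -0.1988 0.075
14 -0.196 0.0819
16 -0.193 0.0886
18 -0.1898 0.0953
20 -0.1864 0.1019
22 -0.1827 0.1083
step 2.0 tool y 0.010372585170582751 tool z -0.060911673101135544 rx 0.5
step 3.0 tool y 0.016354569177614207 tool z -0.09122246602637138 rx 0.75
[ 0.         -0.17364818  0.98480775]
```

View pics/c11.png

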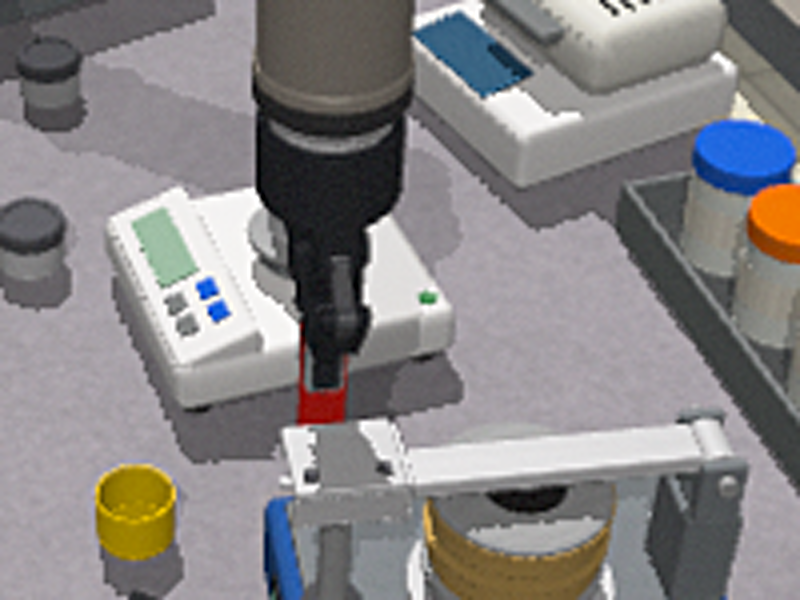

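The latch is pulled about 12 mm. The side view shows the tab shifted and the bar still closed. I'll begin lifting along the hinge arc.

Request:
apply_moves:
  moves: "1 0 0.0052 -0.0305 0.25 0 0; 1 0 0.0052 -0.0305 0.25 0 0; 1 0 0.0104 -0.061 0.5 0 0; 1 0 0.0104 -0.061 0.5 0 0; 1 0 0 0 0 0 0; 1 0 0 0 0 0 0"

```text
t: 15.88
eef_pos: [0.5622, -0.1134, 0.2342]
tool_rot: [-0.038, 0.776, 0.629, -0.035]
contact_force: [-0.6, -10.2, -2.4]
gripper_width: 0.133
```

Run:
```python
from h import *
delta([.5554,-.125,.2138],down(78.4))
S=imaging.read_camera('side');a=S['image'][160:310,260:460];cv2.imwrite('pics/c12.png',cv2.resize(a[...,::-1],None,fx=4,fy=4,interpolation=cv2.INTER_CUBIC))
```

```text
pos [ 0.5622 -0.1134  0.2342] shift units [-0.105 -0.018  0.173] turn units [-1.487  0.082 -0.084] F [ -0.6 -10.2  -2.4] w 0.133 t 15.8833
```

View pics/c12.png

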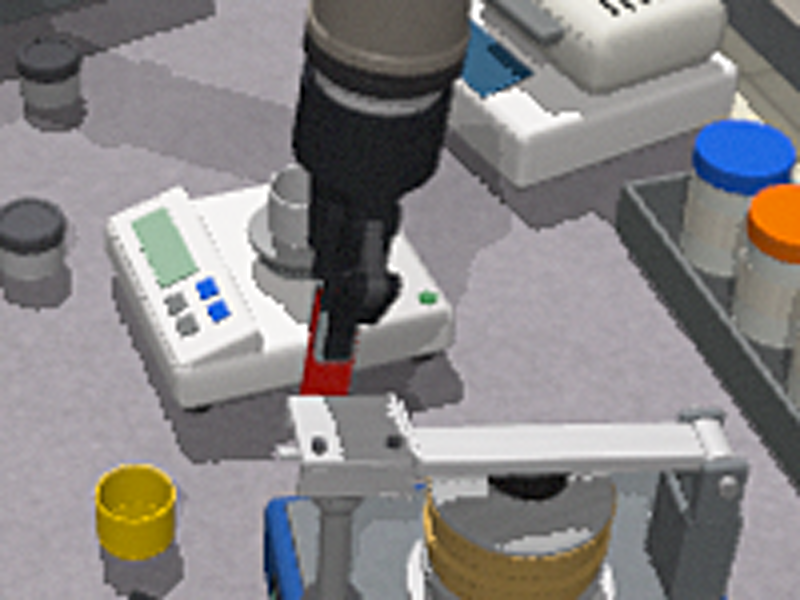

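The bar rises with the tab, so I'll continue.

Request:
apply_moves:
  moves: "1 0 0.0104 -0.061 0.5 0 0; 1 0 0.0104 -0.061 0.5 0 0; 1 0 0.0104 -0.061 0.5 0 0; 1 0 0.0104 -0.061 0.5 0 0; 1 0 0.0104 -0.061 0.5 0 0; 1 0 0 0 0 0 0; 1 0 0 0 0 0 0"

```text
t: 16.52
eef_pos: [0.5738, -0.1159, 0.2687]
tool_rot: [-0.106, 0.769, 0.623, -0.091]
contact_force: [-3.0, -10.1, -1.8]
gripper_width: 0.135
```

Run:
```python
from h import *
delta([.5554,-.125,.2138],down(78.4));print(np.round(bot.get_obs()['q'],3))
```

```text
pos [ 0.5738 -0.1159  0.2687] shift units [-0.103 -0.002  0.478] turn units [-4.014  0.086 -0.096] F [ -3.  -10.1  -1.8] w 0.135 t 16.5167
[-0.292  0.509  0.585  1.555 -0.251  1.444  1.701]
```

Request:
apply_moves:
  moves: "1 0 0.0104 -0.061 0.5 0 0; 1 0 0.0104 -0.061 0.5 0 0; 1 0 0.0104 -0.061 0.5 0 0; 1 0 0.0052 -0.033 0.25 0 0; 1 0 0 0 0 0 0; 1 0 0 0 0 0 0; 1 0 0 0 0 0 0"

```text
t: 17.1
eef_pos: [0.5857, -0.1182, 0.2918]
tool_rot: [-0.153, 0.762, 0.617, -0.128]
contact_force: [-2.9, -10.4, -2.8]
gripper_width: 0.136
```

Run:
```python
from h import *
delta([.5554,-.125,.2138],down(78.4));print(np.round(bot.get_obs()['q'],3))
S=imaging.read_camera('side');save(S,'s13');a=S['image'][140:310,250:460];cv2.imwrite('pics/c13.png',cv2.resize(a[...,::-1],None,fx=3.5,fy=3.5,interpolation=cv2.INTER_CUBIC))
T=imaging.read_camera('top');save(T,'t13')
for n,q in(('T',T),('S',S)):
  for k in('bar_nose','clamp_hinge'):
    print(n,k,[(np.round(r['location'],1).tolist(),round(r['score'],2)) for r in nets.spot_point(q,k)[:2]])
# predicted nose
c,s=np.cos(np.radians(-11.6)),np.sin(np.radians(-11.6));Hg=np.array([.753,-.2087,.181])
for h,th in((60,.297),(80,.4),(90,.452)):
    x=-.21*np.cos(th)+.024*np.sin(th);z=.21*np.sin(th)+.024*np.cos(th);X=Hg+[c*x,s*x,z];print(h,X.round(3),proj(S,X).round(1),proj(T,X).round(1))
```

```text
pos [ 0.5857 -0.1182  0.2918] shift units [-0.103  0.039  0.691] turn units [-5.763  0.08  -0.101] F [ -2.9 -10.4  -2.8] w 0.136 t 17.1
[-0.247  0.592  0.578  1.406 -0.263  1.637  1.713]
T bar_nose [([413.8, 229.6], 0.73)]
T clamp_hinge []
S bar_nose [([359.1, 241.1], 0.94)]
S clamp_hinge [([438.5, 272.2], 0.91)]
60 [ 0.563 -0.17   0.265] [352.9 252.6] [413.6 234.7]
80 [ 0.573 -0.172  0.285] [358.1 245.1] [415.7 229.5]
90 [ 0.578 -0.173  0.294] [361.1 241.3] [416.9 226.5]
```

View pics/c13.png

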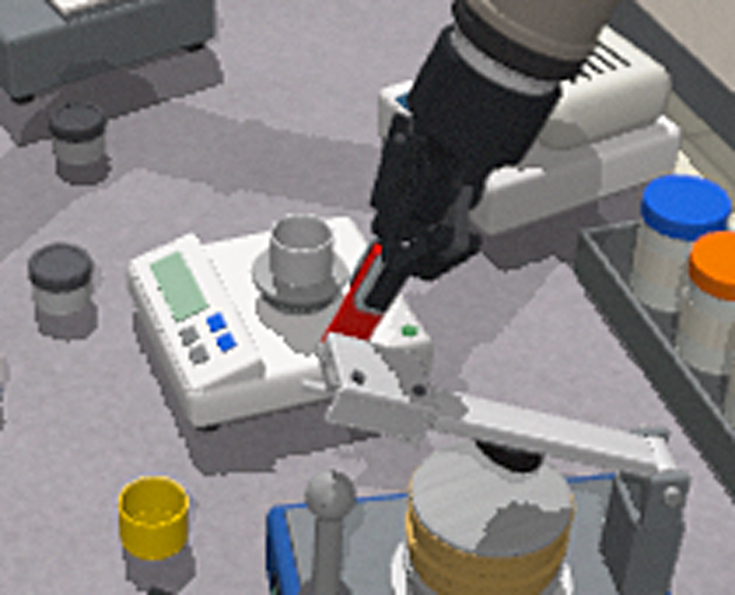

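View pics/t13.png

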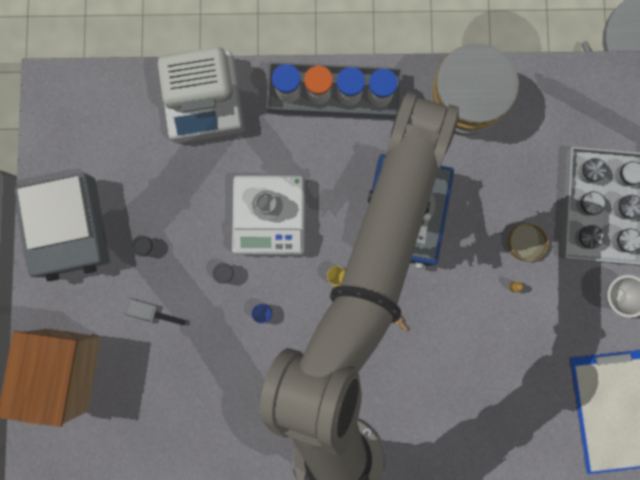

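Request:
apply_moves:
  moves: "1 0 0 0 0 0 0; 1 0 0 0 0 0 0; 1 0 0 0 0 0 0; 1 0 0 0 0 0 0; 1 0 0 0 0 0 0; 1 0 0 0 0 0 0"

```text
t: 17.9
eef_pos: [0.5857, -0.118, 0.2919]
tool_rot: [-0.153, 0.761, 0.617, -0.128]
contact_force: [-2.7, -9.8, -1.9]
gripper_width: 0.134
```

Run:
```python
from h import *
o=bot.get_obs();S=imaging.read_camera('side')
c,s=np.cos(np.radians(-11.6)),np.sin(np.radians(-11.6));Hg=np.array([.753,-.2087,.181])
print('closed pred',proj(S,Hg+[-.21*c,-.21*s,.024]))
print([np.round(r['location'],1).tolist() for r in nets.spot_point(S,'bar_nose')],np.round(o['eef_pos'],4))
# angle from gripper vs. hinge geometry (tcp rel. hinge in closed pose: x -.21, z .0325)
d=o['eef_pos']-Hg; xs=d[0]*c+d[1]*s; print('angle deg',np.degrees(np.arctan2(d[2],-xs)-np.arctan2(.0325,.21)), 'pull mm',1000*(-d[0]*s+d[1]*c-.042),'radius',np.hypot(xs,d[2]),np.hypot(.21,.0325))
```

```text
closed pred [344.03070499 274.12353387]
[[361.3, 241.2]] [ 0.5857 -0.118   0.2919]
angle deg 22.529362502456074 pull mm 13.173279731723754 radius 0.21321539952008856 0.2125
```

```bash
python3 -c "
from h import *
print(bot.hand_in()); print(bot.get_obs()['t'])"
```

```text
the job is handed in; nothing more can be done
None
the job is handed in; nothing more can be done
```

I handed the job in at about 18 s of the 64 s. The empty grey tin stands upright on the balance pan, released. The arm is still gripping the red latch tab with the clamp bar held up.

- **Tin:** I set it down at about (0.665, 0.178), against a pan centre measured at about (0.664, 0.177). The side and wrist pictures showed it upright and centred after release, and the later top and side pictures showed it still in the middle of the pan.
- **Latch and bar:** The tab is pulled about 12–13 mm. The bar is at about 23° (0.40 rad), which puts the nose about 8 cm above where it rested. The pose and forces held steady over the last half second (about 10 N pull, grip opening unchanged).
- **Nose height check:** The side-camera point at first read a few millimetres high, nearer 9 cm. The detector showed the same offset with the bar closed, and correcting for it gave about 8 cm.
- **Other items:** I did not touch any of them. The last pictures showed the sieve stack and the visible items where they were, but in the top view the arm covered part of the shaker and most of the brush.

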